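# Shut the caster assembly fixture

## Task

Using only the fingertips or the outside of the fingers, gripping and lifting nothing, push the fixture's orange-fronted slide fully home with the caster still standing in it, and then push the open yellow-framed guard over from its outside, all the way down until it is shut. Touch only the outer sides of the slide and the guard, not the caster or their inner sides, and leave the other things on the bench where they are.

Things in the scene. Friction and masses are not known exactly. Their poses are not given: they have to be found in the camera images.
- fixture: Fixture bolted to the table. Origin on the table; x: the way the slide goes home (roughly away from the robot), y left, z up. Dark base plate x -190 to 100, y -95 to 95, 12 high. Grey housing, open at front and top: side walls x -60 to 80, y 64 to 72 and -72 to -64, tops at z 95; back wall x 72 to 80, top z 52.
- slide (a joint): How far the slide stands out towards the robot (fixture -x), in m: 0 is fully home against a hard stop, 0.095 fully out; starts 0.05 to 0.07. Stiff by friction (about 2.5 N to push), stays where it is left.
- slide_push (a point): Centre of the front face of the slide's orange push plate, axes as the fixture's. Plate 116 wide (y), 10 thick, from 16 to 88 above the table; this point is 55 up and, when home, at fixture x -75, y 0. Push it to fixture +x. Behind it a deck (top 22 above the table) carries the loose caster, its axis 46 to 67 behind this face.
- slide_nest (a point): Centre of the nest's floor on the slide, axes as the fixture's. The nest is 79 (x) by 60 (y) with lips 6 high; the caster's plate stands in it with up to 11 play to either side along x.
- guard (a joint): Opening angle of the guard in rad: 0 is shut, lying flat on the housing (hard stop); pi/2 is upright; starts 1.5 to 1.85; at most 1.9. The hinge is stiff (about 0.32 N m) and holds the guard wherever it is left, so it must be pushed the whole way.
- guard_hinge (a point): Middle of the guard's hinge line, at fixture x 0, y 72, z 98; the line runs along fixture x. The point's x is along the line; its y and z turn with the guard and equal the fixture's when shut. The guard lies along the point's -y; its outer face looks to the point's +z (to the left, fixture +y, when upright; up when shut).
- guard_outer (a point): Point on the guard's outer face, mid-length, 90 from the hinge line, axes as guard_hinge. Guard: clear panel in a flat yellow frame, 6 thick, 170 long (fixture x -85 to 85), 146 from hinge line to free edge; shut, its underside is 98 and its top 104 above the table. A lip 12 deep under its front end drops in front of the closed slide.
- guard_lining: Thin clear lining on the inside of the guard (125 x 95 x 2), facing the caster when shut; origin on the hinge line. Not to be touched.
- slide_lining: Thin plate on the inner (caster) side of the orange push plate, 80 wide x 55 high x 2; origin as the fixture's when the slide is home. Not to be touched.
- caster: Steel swivel caster standing wheel-up on its round plate (plate 56 across, 61 high overall), origin at the centre of the plate's underside, z up. White wheel. Stands loose in the slide's nest, at any yaw, its top 83 above the table; rides home with the slide. Must not be touched or lifted.
- caster_b: Steel swivel caster standing wheel-up on its round plate (plate 56 across, 61 high overall), origin at the centre of the plate's underside, z up. Black wheel. Stands on the table to the right of the fixture. Bystander: leave it.
- caster_c: Steel swivel caster standing wheel-up on its round plate (plate 56 across, 61 high overall), origin at the centre of the plate's underside, z up. White wheel. Stands on the table beyond the fixture. Bystander: leave it.
- bin_blue: Blue plastic bin of brackets, open-topped, 150 (x) x 110 (y) x 70 high, origin under its centre, stands loose on the table. Bystander: leave it.
- bin_yellow: Yellow plastic bin of bolts, open-topped, 150 (x) x 110 (y) x 70 high, origin under its centre, stands loose on the table. Bystander: leave it.
- carton: Cardboard tray of white wheels, open-topped, 150 (x) x 110 (y) x 70 high, origin under its centre, stands loose on the table. Bystander: leave it.
- cup: Clear plastic cup, 74 across, 75 high, origin under its centre. Bystander: leave it.
- driver: Screwdriver with a red handle, about 200 long, lying on the table along its x. Bystander: leave it.
Mind the look-alikes: they are no part of the job. What is shaped like the caster but red or turquoise is not meant.

How it is judged:
On the way, in this order (a step that is already met when the one before it is completed fails the run):
1. the slide is pushed fully home (value of joint slide below 0.004 m), for 0.2 s.
2. then the guard is pushed shut (value of joint guard below 0.05 rad and value of joint slide below 0.004 m), for 0.2 s.
At the end, for the whole second after the job is handed in: The slide is home (within 4 mm), the guard is shut (within 0.05 rad), and the caster stands upright and still in its nest (within 18 mm of its centre, 6 mm in height, 0.12 rad) (all of step 2 and horizontal distance between caster and slide_nest below 0.018 m and z of caster in the frame of slide_nest below 0.006 m and angle between caster's own z axis and vertical below 0.12 rad and linear speed of caster below 0.02 m/s); the robot touches nothing.
It fails at once if the caster is lifted out of its nest or tipped (z of caster in the frame of slide_nest above 0.015 m or angle between caster's own z axis and vertical above 0.35 rad).
It fails at once if the robot touches the caster (contact force between any of the fingers, the arm and caster above 1 N).
It fails at once if the slide or the guard is gripped or touched on its inner side (contact force between any of the fingers, the arm and guard_lining above 1 N or contact force between any of the fingers, the arm and slide_lining above 1 N).
It fails at once if a bystander is disturbed (distance of any of caster_b, caster_c, bin_blue, bin_yellow, carton, cup, driver from where it was at the start of the episode above 0.02 m).
It also fails if it takes over 48 s, if anything falls off the work surface, if the arm or the gripper's body presses on something with over 40 N, if the wrist force passes 120 N, or if a joint passes its speed limit or range.

## Robot

A 7-joint arm with a two-finger parallel gripper is mounted at the origin on the work surface. World frame = base frame: x ahead of the robot, y to its left, z up, the work surface at z = 0. Lengths are in m, angles in rad, forces in N, time in s.
With the tool pointing down it reaches from about 0.4 to 0.85 m from the base axis. Payload 10.4 kg.
Tool frame: the origin (TCP) lies at the very end of the fingers, on their centre line; the grasp point (between the pads) lies 19 mm behind it; z points along the fingers, y is the line along which they close (so a half turn about z gives the same grasp; the last joint's range is limited). The gripper opens to 87 mm and grips with 3 to 60 N. Pads are 19 mm wide; open, the fingers measure 117 mm over their backs; the gripper's body (75 mm by 190 mm) begins 51 mm behind the grasp point.
Start: joints at [-1.276, 0.332, -0.065, 1.46, 0.022, 1.35, -0.088], TCP at [0.195, 0.594, 0.223] pointing down, gripper open.
Joint ranges: [-2.6, 2.6], [-0.5, 2.12], [-1.47, 1.34], [0.16, 2.42], [-1.27, 4.41], [0.06, 2.06], [-2.6, 2.6]. Speed limits (rad/s): [2.22, 2.22, 2.79, 2.79, 3.14, 3.14, 3.14].

## Interface

Orientations are given as a unit quaternion [x, y, z, w].
In Python, from bench import r gives the robot as it stands.
- The arm moves only by the shell command python3 -m crank 'ROWS' [FORCE]. ROWS is JSON, a list that holds one entry, the list of rows, each a list of 5 numbers: the shift along the tool's x, y, z in mm, then the turn about the tool's z in degrees, then the opening, from -1 (shut) to 1 (fully open). A call has 1 to 20 rows; each row is the pose to reach, as a shift and turn from the pose commanded when the call began, along the tool's axes at that moment; what a row does not reach only later rows make up. A row lasts 1/10 s, in which the tool goes at most 50 mm and 8.59 degrees, less where a joint would pass 70% of its speed; a pose out of reach is approached as far as the arm can. A call with a gripper value outside its range is refused whole. The fingers move at their own pace and stop on an object; FORCE is the grip in N (left out, the last holds). Time passes only in rows, so rows that repeat a pose let the fingers close. It gives the time, the measured TCP pose, the force, the opening and the grip force at its end, in the units of the state.
- r.read_state(): the state, without advancing time (a new reading comes with each control period).
- r.camera(name): name is "scene" or "top"; returns a dict with "image" (384x512x3 uint8, red, green, blue), "vfov" (degrees; the focal length in pixels is half the picture's height over the tangent of half this angle, whatever the lens; pixels are square), "cx", "cy" (the principal point, pixels), "eye" and "attitude" of the camera in the world. Camera axes: x right, y down, z forward; pixel columns grow to the right and rows downward; lengths in m; the calibration is good to about 2 mm. A picture is of the moment at which its call begins. There is no depth.
- r.close_job(): hands the job in; it is judged then, once.
The state is a dict: "time": time; "joint_positions": joint angles; "joint_vel": joint speeds; "joint_torque": joint torques, N m; "ee_pos": TCP position; "eef_rot": TCP orientation; "ft_force": force on the tool from outside, world axes, zero at the start; "torque": the same for the moment, N m; "width": finger opening in m; "grip_force": force on a finger pad.
Only numpy, scipy, OpenCV 4.12 (cv2) and the standard library are available. Lean on these libraries where they do the work, as an engineer would, in place of code of your own. Each camera call takes 0.05 s, during which the arm holds its last target. There are 200 camera calls.

## Working session

There is one attempt and no reset: what is moved stays moved. The work goes in short steps, Python scripts to look and compute and a shell command to move; the robot and the scene stay as the last step left them, time stands still between calls to the robot, and variables do not carry over. Pictures are saved under pics/ and viewed, at most 10 in all, crops included, and the job is handed in when it is done.

```bash
mkdir -p pics; cat > h.py <<'E'
import numpy as np, cv2
from scipy.spatial.transform import Rotation as R
from bench import r
def att(c):
    a=np.array(c["attitude"],float)
    return a if a.shape==(3,3) else R.from_quat(a).as_matrix()
def f(c): return c["image"].shape[0]/2/np.tan(np.radians(c["vfov"])/2)
def ray(c,u,v,z):
    d=att(c)@np.array([(u-c["cx"])/f(c),(v-c["cy"])/f(c),1]); e=np.array(c["eye"])
    return e+d*(z-e[2])/d[2]
def proj(c,p):
    q=att(c).T@(np.array(p)-np.array(c["eye"])); return [q[0]/q[2]*f(c)+c["cx"],q[1]/q[2]*f(c)+c["cy"]]
E
python3 - <<'E'
from h import *
import pickle
for n in ("scene","top"):
    c=r.camera(n); pickle.dump(c,open(n+".pkl","wb")); print({k:c[k] for k in c if k!="image"})
    cv2.imwrite(f"pics/{n}0.png",cv2.resize(c["image"][:,:,::-1],(800,600),interpolation=cv2.INTER_CUBIC))
print(r.read_state())
E
```

```text
{'vfov': 44.65687380769002, 'cx': 265.07809734698026, 'cy': 189.88294954504303, 'eye': array([ 1.19584026, -0.76239882,  1.10424807]), 'attitude': array([ 0.87087277,  0.31591312, -0.13208552, -0.35260874])}
{'vfov': 46.25466290812418, 'cx': 247.81342698782635, 'cy': 197.07174519928705, 'eye': array([ 0.31986177, -0.01738407,  1.63185633]), 'attitude': array([-0.69496028,  0.71537652, -0.05305419,  0.04951663])}
{'time': 0.1, 'joint_positions': array([-1.27559807,  0.33278126, -0.0646888 ,  1.46089034,  0.02165081,
        1.34993749, -0.08849689]), 'joint_vel': array([-1.04484423e-03, -1.06206740e-03, -2.58885648e-05, -2.37962335e-03,
       -2.98980352e-04,  1.01968416e-04,  3.84121764e-04]), 'joint_torque': array([ 1.53613753e-03, -6.24545503e+01,  2.44499225e-02, -3.90711486e+01,
       -6.15559984e-02,  3.67208314e-02,  7.57864086e-05]), 'ee_pos': array([0.19520914, 0.59333981, 0.22183487]), 'eef_rot': array([ 1.58219615e-01,  9.87403726e-01, -6.58414601e-04, -4.66090075e-05]), 'ft_force': array([-0.39945807,  0.58691901,  0.44728795]), 'torque': array([0.02303301, 0.00711837, 0.06450619]), 'grip_force': 0.0, 'width': 0.08681146614702524}
```

View pics/scene0.png

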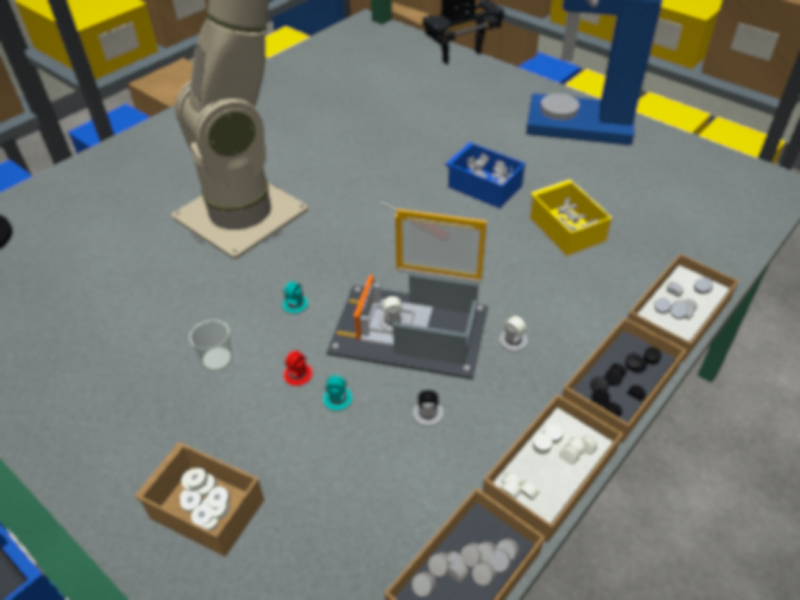

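View pics/top0.png

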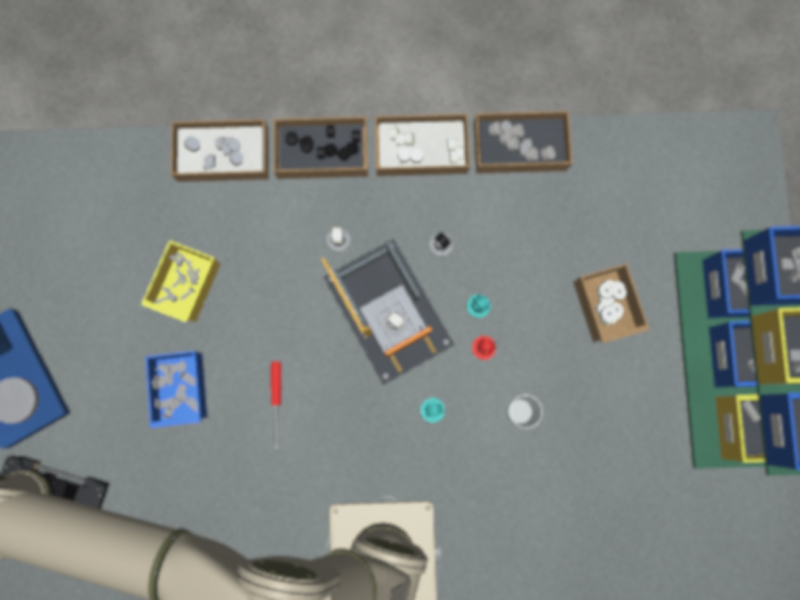

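Scene view: the orange plate is at about (365,305), the guard frame at (440,243) and upright. Top view: the fixture is at about (390,310), the orange plate at (408,341) and the guard at (345,295). Around it are the white caster_c (338,238), black caster_b (441,242), turquoise (479,305) and (432,410), red (484,347), and the cup (523,411). There is only one slide and one guard, and the caster to protect is the white one at (395,320) inside the fixture. I'll check this in a crop.

```bash
python3 - <<'E'
from h import *
import pickle
c=pickle.load(open("top.pkl","rb"))
im=c["image"][145:250,195:335,::-1]
a=cv2.resize(im,None,fx=5.7,fy=5.7,interpolation=cv2.INTER_CUBIC)
cv2.imwrite("pics/topc.png",a)
E
```

```text
(no output)
```

View pics/topc.png

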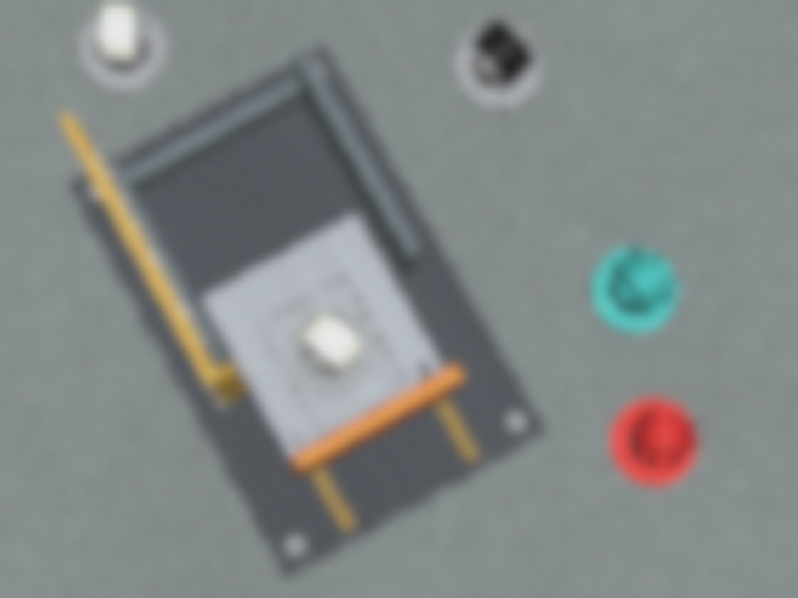

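The crop shows base plate corners at crop pixels (75,183), (322,45), (545,430) and (285,577). The orange plate's front top edge runs from (300,470) to (465,378). The guard's free edge runs from (65,115) to (220,390), and the white caster is in the nest at (333,342).

```bash
cat >> h.py <<'E'
def fit(c,px):
    P=np.array([ray(c,(u+.5)/5.7-.5+195,(v+.5)/5.7-.5+145,.012)[:2] for u,v in px])
    F=np.array([[.1,.095],[.1,-.095],[-.19,-.095],[-.19,.095]])
    H=(F-F.mean(0)).T@(P-P.mean(0)); yaw=np.arctan2(H[0,1]-H[1,0],H[0,0]+H[1,1])
    M=R.from_euler('z',yaw).as_matrix()[:2,:2]; t=P.mean(0)-M@F.mean(0)
    return yaw,t,(P-t)@M-F
E
python3 - <<'E'
from h import *
import pickle
c=pickle.load(open("top.pkl","rb"))
yaw,t,res=fit(c,[(75,183),(322,45),(545,430),(285,577)])
print(yaw,np.degrees(yaw),t,(res*1000).round(1))
M=R.from_euler('z',yaw).as_matrix()[:2,:2]
g=lambda u,v,z:((ray(c,(u+.5)/5.7-.5+195,(v+.5)/5.7-.5+145,z)[:2]-t)@M*1000).round(1)
print("plate",g(300,470,.088),g(465,378,.088),"nest caster",g(333,342,.083),"guard edge",g(65,115,.24),g(220,390,.24),"free bot",)
for n,u,v,z in(("c",121,45,.0),("b",497,63,.0),("turq",635,288,0),("red",654,440,0)): print(n,g(u,v,z))
np.save("fx.npy",[yaw,*t])
# overlay in scene: fixture corners and guard for various angles
s=pickle.load(open("scene.pkl","rb"))
W=lambda x,y,z:[*(t+M@[x,y]),z]
k=800/512
for x,y,z in((.1,.095,.012),(.1,-.095,.012),(-.19,-.095,.012),(-.06,-.072,.095),(.08,-.072,.095)): print("scene",(np.array(proj(s,W(x,y,z)))*k).round())
for a in(1.5,1.6,1.7,1.8):
  print(a,[(np.array(proj(s,W(x,.072-.146*np.cos(a),.098+.146*np.sin(a))))*k).round() for x in(-.085,.085)],[(np.array(proj(c,W(x,.072-.146*np.cos(a),.098+.146*np.sin(a))))-[195,145])*5.7 for x in(-.085,.085)])
# current tool z yaw etc
st=r.read_state(); print(R.from_quat(st["eef_rot"]).as_matrix().round(3))
E
```

```text
0.4779751476868621 27.38595867459941 [ 0.59185877 -0.00987476] [[-2.9 -4. ]
 [-0.4  2.8]
 [ 2.2  1. ]
 [ 1.1  0.1]]
plate [-139.8   57.2] [-139.5  -57.3] nest caster [-80.9   1.5] guard edge [85.4 81.5] [-90.7  80.2] free bot
c [165.8  21.1]
b [  36.2 -187.7]
turq [-135.9 -191.9]
red [-226.8 -153.3]
scene [486. 306.]
scene [471. 378.]
scene [323. 352.]
scene [390. 326.]
scene [464. 338.]
1.5 [array([392., 217.]), array([483., 230.])] [array([242.22042311, 361.45370723]), array([94.01104528, 94.90633845])]
1.6 [array([394., 212.]), array([484., 224.])] [array([218.76024268, 374.29310906]), array([ 70.76043581, 107.2969253 ])]
1.7 [array([395., 207.]), array([486., 220.])] [array([195.42434059, 387.41375475]), array([ 47.78336884, 120.23643138])]
1.8 [array([397., 204.]), array([487., 216.])] [array([172.51798316, 400.64394518]), array([ 25.37932606, 133.55608034])]
[[-0.95   0.312 -0.   ]
 [ 0.312  0.95  -0.001]
 [-0.    -0.001 -1.   ]]
```

```bash
cat >> h.py <<'E'
def go(pts,cmd=None):
    """pts: fixture xyz mm (+ tool y along fixture x); prints tool shifts and turn"""
    yaw,tx,ty=np.load("fx.npy"); st=r.read_state(); T=R.from_quat(st["eef_rot"]).as_matrix(); p=st["ee_pos"]
    M=R.from_euler('z',yaw).as_matrix(); o=np.array([tx,ty,0])
    print("t",st["time"],"tcp fix",((p-o)@M*1000).round(1),"F",(st["ft_force"]@M).round(1),"w",round(st["width"],4))
    turn=-(np.degrees(yaw)-np.degrees(np.arctan2(T[1,1],T[0,1])))
    for q in pts:
        w=o+M@np.array(q)/1000; print(q,"world",w.round(3),"shift",((w-p)@T*1000).round(1),"turn",round(turn,1))
E
python3 - <<'E'
from h import *
go([(-260,230,240),(-280,60,230),(-185,0,222),(-185,0,55)])
E
```

```text
t 0.1 tcp fix [-74.7 718.1 221.8] F [-0.1  0.7  0.4] w 0.0868
(-260, 230, 240) world [0.255 0.075 0.24 ] shift [-219.  -473.9  -17.5] turn 44.4
(-280, 60, 230) world [ 0.316 -0.085  0.23 ] shift [-326.5 -607.1   -7.3] turn 44.4
(-185, 0, 222) world [ 0.428 -0.095  0.222] shift [-435.8 -581.2    0.6] turn 44.4
(-185, 0, 55) world [ 0.428 -0.095  0.055] shift [-435.8 -581.   167.6] turn 44.4
```

```bash
python3 -m crank '[[[-36,-26,-13,2,-1],[-72,-52,-26,5,-1],[-108,-78,-38,7,-1],[-143,-103,-38,10,-1],[-178,-128,-38,12,-1],[-214,-154,-38,14,-1],[-235,-185,-38,17,-1],[-256,-216,-38,19,-1],[-276,-247,-38,22,-1],[-297,-278,-38,24,-1],[-317,-309,-38,26,-1],[-338,-342,-38,29,-1],[-360,-374,-38,31,-1],[-381,-407,-38,34,-1],[-402,-439,-38,36,-1],[-411,-475,-38,38,-1],[-419,-510,-38,41,-1],[-428,-546,-38,43,-1],[-436,-581,-38,44.4,-1],[-436,-581,-38,44.4,-1]]]' 20; python3 - <<'E'
from h import *
go([(-185,0,150),(-185,0,55)])
E
```

```text
time: 2.1
ee_pos: [0.427, -0.099, 0.2606]
eef_rot: [0.523, 0.852, 0.0, 0.0]
ft_force: [0.1, 0.4, -0.1]
width: 0.0006
grip_force: 0.0
t 2.1 tcp fix [-187.4   -3.4  260.6] F [ 0.2  0.3 -0.1] w 0.0006
(-185, 0, 150) world [ 0.428 -0.095  0.15 ] shift [  3.4   2.3 110.6] turn -0.4
(-185, 0, 55) world [ 0.428 -0.095  0.055] shift [  3.4   2.3 205.6] turn -0.4
```

```bash
python3 -m crank '[[[1,1,45,0,-1],[3,2,90,0,-1],[3,2,135,0,-1],[3,2,175,0,-1],[3,2,200,0,-1],[3,2,206,0,-1],[3,12,206,0,-1],[3,22,206,0,-1],[3,27,206,0,-1],[3,32,206,0,-1],[3,37,206,0,-1],[3,42,206,0,-1]]]'; python3 - <<'E'
from h import *
go([(-90,0,55)])
c=r.camera("scene"); cv2.imwrite("pics/s1.png",cv2.resize(c["image"][120:260,190:350,::-1],None,fx=4,fy=4,interpolation=cv2.INTER_CUBIC))
E
```

```text
time: 3.3
ee_pos: [0.4641, -0.0725, 0.0548]
eef_rot: [0.52, 0.854, 0.0, -0.0]
ft_force: [-2.9, -1.8, 3.0]
width: 0.0005
grip_force: 1.8
t 3.3 tcp fix [-142.2    3.2   54.8] F [-3.4 -0.3  3. ] w 0.0005
(-90, 0, 55) world [ 0.512 -0.051  0.055] shift [-3.2 52.2 -0.1] turn -0.0
```

View pics/s1.png

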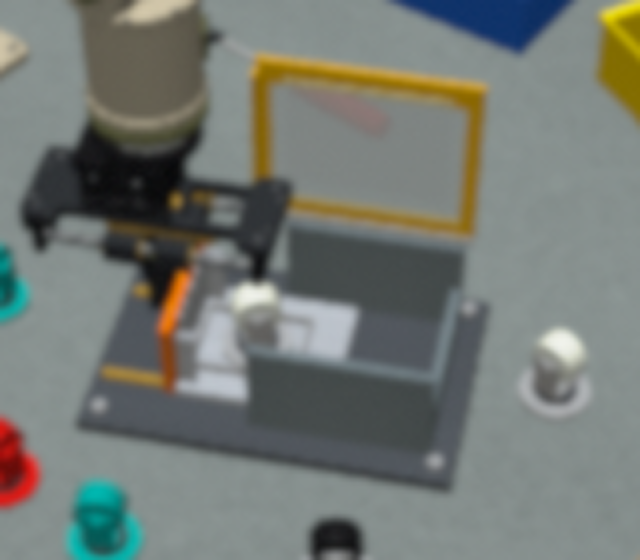

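The slide is moving, with 3.4 N on the fingers. The gripper body passes above the caster, at picture pixel (255,290). I'll raise the tool slightly and keep pushing.

```bash
python3 -m crank '[[[0,5,-2,0,-1],[0,10,-5,0,-1],[-2,15,-8,0,-1],[-3,20,-10,0,-1],[-3,25,-10,0,-1],[-3,30,-10,0,-1],[-3,35,-10,0,-1],[-3,40,-10,0,-1],[-3,44,-10,0,-1],[-3,47,-10,0,-1],[-3,49,-10,0,-1],[-3,51,-10,0,-1],[-3,51,-10,0,-1]]]'; python3 - <<'E'
from h import *
go([(-90,0,65)])
E
```

```text
time: 4.65
ee_pos: [0.5108, -0.0515, 0.0645]
eef_rot: [0.52, 0.854, 0.0, 0.0]
ft_force: [-0.2, 0.0, -0.0]
width: 0.0007
grip_force: 0.2
t 4.65 tcp fix [-91.2   0.4  64.5] F [-0.2  0.1 -0. ] w 0.0007
(-90, 0, 65) world [ 0.512 -0.051  0.065] shift [-0.4  1.2 -0.5] turn 0.0
```

```bash
python3 -m crank '[[[0,2,0,0,-1],[0,3,0,0,-1],[0,4,0,0,-1],[0,4,0,0,-1]]]'; python3 -c "
from h import *
go([])"
```

```text
time: 5.05
ee_pos: [0.5141, -0.0498, 0.0645]
eef_rot: [0.52, 0.854, 0.0, 0.0]
ft_force: [-1.7, -1.2, 0.6]
width: 0.0003
grip_force: 0.9
t 5.05 tcp fix [-87.4   0.4  64.5] F [-2.1 -0.3  0.6] w 0.0003
```

```bash
python3 -m crank '[[[0,2,0,0,-1],[0,3,0,0,-1],[0,4,0,0,-1],[0,5,0,0,-1],[0,5,0,0,-1]]]'; python3 -c "
from h import *
go([])"
```

```text
time: 5.55
ee_pos: [0.5166, -0.0485, 0.0643]
eef_rot: [0.52, 0.854, -0.001, -0.002]
ft_force: [-11.4, -4.7, 10.8]
width: 0.0004
grip_force: 7.4
t 5.55 tcp fix [-84.6   0.3  64.3] F [-12.3   1.1  10.8] w 0.0004
```

```bash
python3 -m crank '[[[0,2,0,0,-1],[0,2,0,0,-1],[0,2,0,0,-1]]]'; python3 -c "
from h import *
go([])"; python3 -m crank '[[[0,-10,0,0,-1],[0,-40,0,0,-1],[0,-80,0,0,-1],[0,-90,-30,0,-1],[0,-90,-75,0,-1],[0,-90,-120,0,-1],[0,-90,-165,0,-1],[0,-90,-195,0,-1],[0,-90,-200,0,-1]]]'; python3 - <<'E'
from h import *
go([(-160,200,265),(0,130,265),(0,130,215)])
for n in ("top","scene"):
  c=r.camera(n); 
  b=c["image"][120:260,190:350] if n=="scene" else c["image"][145:250,195:335]
  cv2.imwrite(f"pics/{n}2.png",cv2.resize(b[:,:,::-1],None,fx=4 if n=="scene" else 5.7,fy=4 if n=="scene" else 5.7,interpolation=cv2.INTER_CUBIC))
E
```

```text
time: 5.85
ee_pos: [0.5167, -0.0484, 0.0642]
eef_rot: [0.52, 0.854, -0.002, -0.003]
ft_force: [-21.3, -6.7, 19.0]
width: 0.0006
grip_force: 12.8
t 5.85 tcp fix [-84.5   0.4  64.2] F [-22.    3.8  19. ] w 0.0006
time: 6.75
ee_pos: [0.4422, -0.0877, 0.2683]
eef_rot: [0.519, 0.855, 0.003, 0.002]
ft_force: [0.3, 0.2, -1.2]
width: 0.0004
grip_force: 0.0
t 6.75 tcp fix [-168.7   -0.3  268.3] F [ 0.4 -0.  -1.2] w 0.0004
(-160, 200, 265) world [0.358 0.094 0.265] shift [200.3   8.8   3. ] turn 0.0
(0, 130, 265) world [0.532 0.106 0.265] shift [130.2 168.7   4.2] turn 0.0
(0, 130, 215) world [0.532 0.106 0.215] shift [130.3 168.4  54.2] turn 0.0
```

View pics/scene2.png

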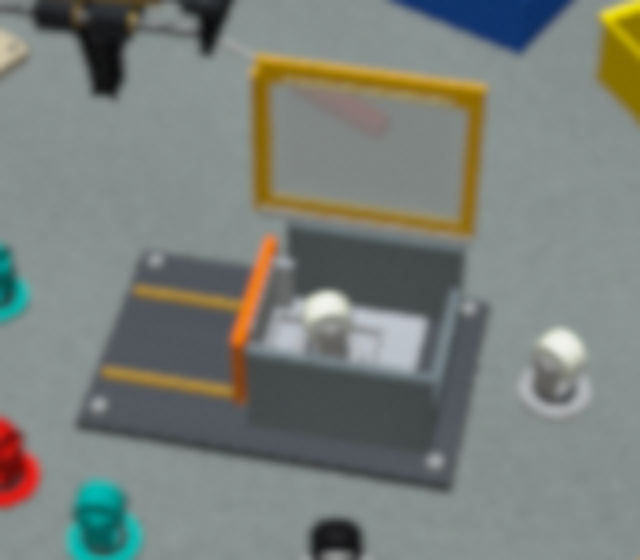

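The slide is home: the plate sits at the housing mouth at (255,320), with a clear stop force. The caster stands at (325,325) and the guard is still up. Next I go over to the guard's outer side.

```bash
python3 -m crank '[[[22,28,-12,0,-1],[44,56,-14,0,-1],[66,84,-14,0,-1],[88,112,-14,0,-1],[110,140,-14,0,-1],[130,165,-14,0,-1],[135,169,-10,0,-1],[135,169,20,0,-1],[135,169,45,0,-1],[135,169,54,0,-1],[135,169,54,0,-1]]]'; python3 - <<'E'
from h import *
Q=[]
for a in np.append(np.arange(1.65,0.01,-.075),[0,-.03]):
    rr=115; Q.append((0,72-rr*np.cos(a)+6*np.sin(a)+10,98+rr*np.sin(a)+6*np.cos(a)))
go([tuple(np.round(q).astype(int)) for q in Q])
E
```

```text
time: 7.95
ee_pos: [0.5272, 0.1089, 0.2088]
eef_rot: [0.52, 0.854, -0.001, -0.001]
ft_force: [-0.1, 0.2, 0.4]
width: 0.0006
grip_force: 0.0
t 7.95 tcp fix [ -2.7 135.2 208.8] F [0.  0.3 0.4] w 0.0006
(np.int64(0), np.int64(97), np.int64(212)) world [0.547 0.076 0.212] shift [-38.2   2.8  -3.2] turn -0.0
(np.int64(0), np.int64(88), np.int64(213)) world [0.551 0.068 0.213] shift [-47.2   2.8  -4.2] turn -0.0
(np.int64(0), np.int64(80), np.int64(213)) world [0.555 0.061 0.213] shift [-55.2   2.8  -4.2] turn -0.0
(np.int64(0), np.int64(71), np.int64(213)) world [0.559 0.053 0.213] shift [-64.2   2.8  -4.2] turn -0.0
(np.int64(0), np.int64(63), np.int64(212)) world [0.563 0.046 0.212] shift [-72.2   2.8  -3.2] turn -0.0
(np.int64(0), np.int64(54), np.int64(210)) world [0.567 0.038 0.21 ] shift [-81.2   2.8  -1.2] turn -0.0
(np.int64(0), np.int64(46), np.int64(207)) world [0.571 0.031 0.207] shift [-89.2   2.8   1.8] turn -0.0
(np.int64(0), np.int64(38), np.int64(204)) world [0.574 0.024 0.204] shift [-97.2   2.8   4.8] turn -0.0
(np.int64(0), np.int64(30), np.int64(201)) world [0.578 0.01
[... 1014 characters left out ...]
8.2    3.    62.8] turn -0.0
(np.int64(0), np.int64(-26), np.int64(138)) world [ 0.604 -0.033  0.138] shift [-161.2    3.1   70.8] turn -0.0
(np.int64(0), np.int64(-29), np.int64(130)) world [ 0.605 -0.036  0.13 ] shift [-164.2    3.1   78.8] turn -0.0
(np.int64(0), np.int64(-31), np.int64(121)) world [ 0.606 -0.037  0.121] shift [-166.2    3.1   87.8] turn -0.0
(np.int64(0), np.int64(-32), np.int64(113)) world [ 0.607 -0.038  0.113] shift [-167.2    3.1   95.8] turn -0.0
(np.int64(0), np.int64(-33), np.int64(104)) world [ 0.607 -0.039  0.104] shift [-168.2    3.2  104.8] turn -0.0
(np.int64(0), np.int64(-33), np.int64(101)) world [ 0.607 -0.039  0.101] shift [-168.2    3.2  107.8] turn -0.0
```

Now the first part, past upright to about 45°.

```bash
python3 -m crank '[[[-15,3,-2,0,-1],[-28,3,-4,0,-1],[-38,3,-4,0,-1],[-47,3,-4,0,-1],[-55,3,-4,0,-1],[-64,3,-4,0,-1],[-72,3,-3,0,-1],[-81,3,-1,0,-1],[-89,3,2,0,-1],[-97,3,5,0,-1],[-105,3,8,0,-1],[-113,3,12,0,-1],[-120,3,17,0,-1],[-127,3,22,0,-1],[-133,3,28,0,-1],[-133,3,28,0,-1]]]'; python3 - <<'E'
from h import *
go([(0,-4,175)])
c=r.camera("scene"); cv2.imwrite("pics/s3.png",cv2.resize(c["image"][120:260,190:350,::-1],None,fx=4,fy=4,interpolation=cv2.INTER_CUBIC))
E
```

```text
time: 9.55
ee_pos: [0.592, -0.0085, 0.1815]
eef_rot: [0.52, 0.854, -0.001, -0.0]
ft_force: [0.4, -0.8, 0.8]
width: 0.0003
grip_force: 0.0
t 9.55 tcp fix [  0.7   1.1 181.5] F [-0.  -0.8  0.8] w 0.0003
(0, -4, 175) world [ 0.594 -0.013  0.175] shift [-5.1 -0.7  6.5] turn -0.1
```

View pics/s3.png

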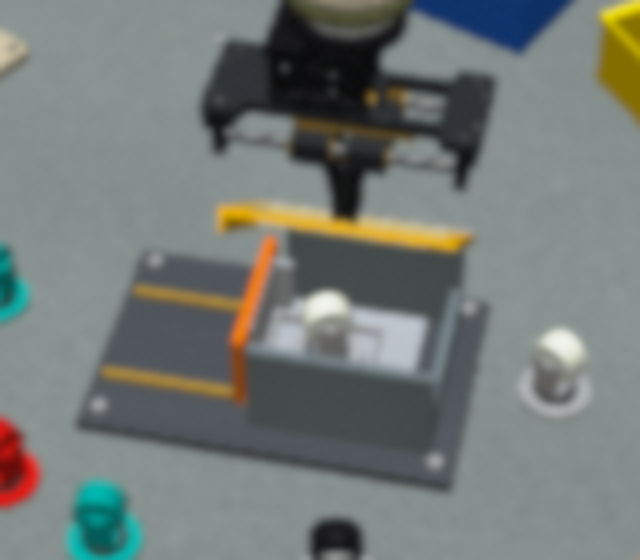

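The guard is on its way over. Its edge runs from (220,215) to (470,240), with the fingertips on the outer face at (345,215). I continue down.

```bash
python3 -m crank '[[[-6,0,6,0,-1],[-12,0,13,0,-1],[-17,0,20,0,-1],[-21,0,28,0,-1],[-25,0,35,0,-1],[-28,0,43,0,-1],[-31,0,51,0,-1],[-33,0,60,0,-1],[-34,0,68,0,-1],[-35,0,73,0,-1],[-35,0,77,0,-1],[-35,0,79,0,-1],[-35,0,81,0,-1],[-35,0,81,0,-1]]]'; python3 - <<'E'
from h import *
go([])
E
```

```text
time: 11.0
ee_pos: [0.6082, -0.0383, 0.1043]
eef_rot: [0.52, 0.854, 0.001, -0.0]
ft_force: [-13.0, 1.2, 27.4]
width: 0.0007
grip_force: 13.8
t 11.0 tcp fix [  1.4 -32.8 104.3] F [-11.    7.1  27.4] w 0.0007
```

The stop is reached at z = 104.3 mm with 27 N, which matches the guard being shut. I hold briefly, back off straight up and check.

```bash
python3 -m crank '[[[0,0,0,0,-1],[0,0,0,0,-1],[0,0,-8,0,-1],[0,0,-30,0,-1],[0,0,-70,0,-1],[0,0,-110,0,-1],[0,0,-130,0,-1],[0,-40,-130,0,-1],[0,-80,-130,0,-1],[0,-120,-130,0,-1],[0,-160,-130,0,-1],[0,-160,-130,0,-1],[0,-160,-130,0,-1]]]'; python3 - <<'E'
from h import *
go([])
c=r.camera("scene"); cv2.imwrite("pics/s4.png",cv2.resize(c["image"][120:260,190:350,::-1],None,fx=4,fy=4,interpolation=cv2.INTER_CUBIC))
E
```

```text
time: 12.3
ee_pos: [0.466, -0.1117, 0.232]
eef_rot: [0.52, 0.854, 0.001, 0.0]
ft_force: [0.1, 0.4, 0.1]
width: 0.0007
grip_force: 0.0
t 12.3 tcp fix [-158.6  -32.6  232. ] F [0.3 0.3 0.1] w 0.0007
```

View pics/s4.png

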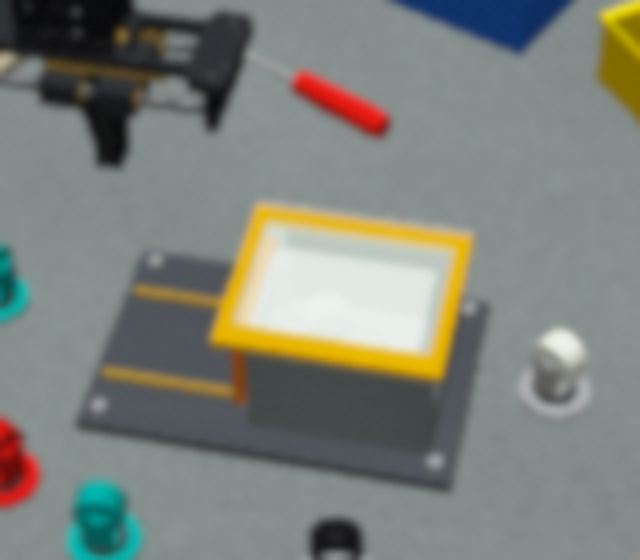

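The guard lies flat on the housing, corners about (260,208), (472,237), (440,373) and (215,338). The slide is home behind its lip at (240,375), the neighbours have not moved, and the arm is clear.

```bash
python3 -c "
from h import *
print(r.close_job())"
```

```text
the job is handed in; nothing more can be done
None
```

The slide is fully home with the caster still in its nest, the guard is pushed shut, and the job was handed in after about 12 s of robot time; the hand-in gave no verdict back.

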